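Lock the filter box panel with its quarter-turn stud

TASK

Close the hinged access panel of the filter box and lock it: push the panel's winged stud in against its spring until it stands on the harder stop inside, turn it a quarter turn clockwise (seen from above) while keeping it pushed in, and let go so that it stays caught. How deep it must go differs from box to box, so go by feel: about 12 N is right, and never push with more than 18 N; leave the things beside the box where they are.

Things in the scene. Friction and masses are not known exactly. Their poses are not given: they have to be found in the camera images.
- filter_box: grey open metal filter box, 180 (x) x 150 (y) x 62 mm high, fixed to the worktop; origin at the centre of its underside, z up. Its aluminium access panel is hinged on the far top edge, about the line along box y through box point (0.088, 0, 0.062) m. A hose spigot stands out at the back (+x).
- panel (a joint): access panel angle, rad: 0 = shut, flat on the box; grows as its near (-x) edge swings up. 182 mm long from the hinge, 150 wide, 4 thick; shut, its top is 66 mm above the worktop. A stiff hinge (0.6 N m) holds it where it is left; about 2 N down on its near edge, beside the stud, moves it.
- stud: steel winged stud on the panel's centre line, 146 mm from the hinge. Origin: centre of the flat wing; x along the wing, z along the stud's axis out of the panel. Wing 32 (x) x 9 (y) x 20 mm (z), pinched across its 9 mm; stud out, the wing's lower edge is 32 mm above the panel, a 9 mm stem below. Its inner end has a cross pin along x that passes a slotted keeper plate in the box.
- stud_push (a joint): how far the stud is pushed in, m: 0 = out, 0.022 at most. Its spring takes 4 N + 0.3 N/mm (+1.2 N per 10 mm/s). Panel shut, the pin comes to stand on a stiff spring leaf (15 N/mm) at 9.3 to 16.3 mm, differing from box to box, at 7 to 9 N. A push of 10 to 14 N is right for turning; over 19 N bends the leaf. Turned home and let go it rises about 2 mm and stays caught; else it springs out.
- stud_turn (a joint): stud angle, rad: 0 = wing along box x, pin in line with the keeper's slot (enters within 0.15 rad); positive = clockwise seen from above; range -0.3 to 1.75. Turns easily (0.012 N m; closing fingers square it up). Locked at 1.57 (wing along box y), in a detent that draws it in from 0.2 rad either side.
- petri_mid (a point): centre of a closed clear petri dish, 63 mm across and 14 mm high, beside the box; not to be disturbed
- forceps_mid (a point): centre of steel forceps lying flat beside the box, 122 mm long, 13 mm wide and 10 mm high; not to be disturbed
- tape_mid (a point): centre of a roll of tan tape lying flat beside the box, 68 mm across and 19 mm high; not to be disturbed

How it is judged:
By the outcome, as a careful person would: the job done as asked, in the order asked, and still so for the second after the job is handed in, with the robot touching nothing.
It also fails if it takes over 67 s, if anything falls off the work surface, if the arm or the gripper's body presses on something with over 40 N, if the wrist force passes 120 N, or if a joint passes its speed limit or range.

ROBOT

A 6-joint arm with a two-finger parallel gripper is mounted at the origin on a cart in front of the work surface, level with it; the furniture and walls round the work are solid. World frame = base frame: x ahead of the robot, y to its left, z up, the work surface at z = 0. Lengths are in mm, angles in rad, forces in N, time in s.
With the tool pointing down it reaches from about 350 to 875 mm from the base axis. Payload 15.5 kg.
Tool frame: the origin (TCP) lies at the very end of the fingers, on their centre line; the grasp point (between the pads) lies 19 mm behind it (ctrl.hold_point_z is the distance from the TCP to the grasp point, in mm); z points along the fingers, y is the direction in which the jaws open and shut (so a half turn about z gives the same grasp; the last joint's range is limited). The gripper opens to 85 mm and grips with 20 to 120 N. Pads are 22 mm wide; open, the fingers measure 114 mm over their backs; the gripper's body (76 mm by 85 mm) begins 54 mm behind the grasp point. The pads swing forward as they close: fully open they stand 13 mm farther back than shut.
Start: joints at [-1.363, 0.494, 1.345, -0, 1.302, -0.096], TCP at [186.372, -596.567, 231.277] pointing down, gripper open.
Joint ranges: [-2.91, 2.91], [-0.82, 2.16], [0.22, 2.67], [-1.22, 4.37], [0.12, 2.79], [-3.08, 3.08]. Speed limits (rad/s): [1.89, 1.89, 2.57, 3.01, 3.01, 3.01].

INTERFACE

Orientations are given as a unit quaternion [x, y, z, w].
In Python, from plant import ctrl gives the robot as it stands.
- The arm moves only by the shell command python3 -m handwheel 'ROWS' [FORCE]. ROWS is JSON, a list of rows, each an object of numbers: "dx", "dy", "dz": the shift along the tool's x, y, z in cm; "rx", "ry", "rz": the turn, a rotation vector about the tool's x, y, z in degrees; "claw": the finger opening in cm, from 0 to 8.54. A call has 1 to 10 rows; each row is the pose to reach, as a shift and turn from the pose measured when the call began, along the tool's axes at that moment; what a row does not reach only later rows make up. A row lasts 1/8 s, in which the tool goes at most 62.5 mm and 10.7 degrees, less where a joint would pass 70% of its speed; a pose out of reach is approached as far as the arm can. A call with a gripper value outside its range is refused whole. The fingers move at their own pace and stop on an object; FORCE is the grip in N (left out, the last holds). Time passes only in rows, so rows that repeat a pose let the fingers close. It gives the time, the measured TCP pose, the force and the opening at its end, in the units of the state.
- ctrl.sense(): the state, without advancing time (a new reading comes with each control period).
- ctrl.get_image(name): name is "scene" or "side" or "wrist"; returns (picture, depth): 400x640x3 uint8, red, green, blue; 400x640 float32, mm along the optical axis (not along the pixel's ray), 0 where there is no reading.
- ctrl.get_calibration(name): a dict with "fovy" (degrees; the focal length in pixels is half the picture's height over the tangent of half this angle, whatever the lens; pixels are square), "cx", "cy" (the principal point, pixels), "R" (3x3) and "t" (3): a world point X has camera coordinates R X + t; the wrist camera has in their place "mount" (4x4, takes a point from camera to tool coordinates, whose origin is the TCP and whose axes are the flange's). Camera axes: x right, y down, z forward; pixel columns grow to the right and rows downward; lengths in mm; the calibration is good to about 2 mm. The wrist camera is an equidistant fisheye: a pixel r from the principal point sees the ray r / f radians off the axis. A picture is of the moment at which its call begins: read the wrist's pose just before it. get_calibration takes no time and is no camera call.
- ctrl.finish_job(): hands the job in, once; it reports no verdict.
The state is a dict: "time_s": time; "joint_pos": joint angles; "qd": joint speeds; "tau": joint torques, N m; "ee_pos": TCP position; "orientation": TCP orientation; "force": force on the tool from outside, world axes, zero at the start; "torque": the same for the moment, N m; "finger_gap": finger opening in mm.
Only numpy, scipy, OpenCV 4.12 (cv2) and the standard library are available. Lean on these libraries where they do the work, as an engineer would, in place of code of your own. Each camera call takes 0.05 s, during which the arm holds its last target.

## Working session

There is one attempt and no reset: what is moved stays moved. The work goes in short steps, Python scripts to look and compute and a shell command to move; the robot and the scene stay as the last step left them, time stands still between calls to the robot, and variables do not carry over. Pictures are saved under pics/ and viewed, and the job is handed in when it is done.

```bash
ls; mkdir -p pics; python3 - <<'E'
from plant import ctrl
import cv2,numpy as np
s=ctrl.sense();print(s)
for n in ["scene","side","wrist"]:
    p,d=ctrl.get_image(n); cv2.imwrite(f"pics/{n}0.png",p[:,:,::-1]); np.save(f"pics/{n}0.npy",d)
    print(n,ctrl.get_calibration(n))
E
```

```text
pics
{'time_s': 0.0, 'joint_pos': array([-1.36349922e+00,  4.94166381e-01,  1.34613154e+00,  3.76861202e-06,
        1.30249503e+00, -9.54781771e-02]), 'qd': array([ 6.55298935e-04, -4.56010898e-04, -1.46526098e-04,  5.38411155e-04,
       -8.77498066e-05, -1.19327152e-03]), 'tau': array([-2.93247234e-03, -8.82172608e+01, -3.83860981e+01, -3.83904126e-04,
        1.02847297e-02, -8.00267185e-05]), 'ee_pos': array([ 186.29974416, -596.21318862,  230.71056067]), 'orientation': array([ 9.88562657e-01,  1.50809528e-01, -3.17227737e-05, -5.99312638e-04]), 'force': array([0.11061927, 0.14224492, 0.43437831]), 'torque': array([-0.02842219, -0.00346899, -0.02328498]), 'finger_gap': 85.25474946194112}
scene {'fovy': 50.14881521936625, 'cx': 321.99276055716, 'cy': 202.2260439693598, 'R': array([[ 0.72737184, -0.68607058, -0.01540695],
       [-0.33056639, -0.33061505, -0.88397938],
       [ 0.60137848,  0.64807472, -0.46727195]]), 't': array([-400.8142922 ,  299.97423927,  469.25234128])}
side {'fovy': 45.36243168092708, 'cx': 314.23256435175193, 'cy': 201.60718437360762, 'R': array([[-0.92587758, -0.37770443, -0.00949048],
       [-0.12761346,  0.33626774, -0.93308028],
       [ 0.3556199 , -0.862707  , -0.35954293]]), 't': array([571.69058129, 162.84447272, 869.24387199])}
wrist {'fovy': 65.70646984690485, 'cx': 316.47824329885003, 'cy': 199.20092693226042, 'mount': array([[ 1.13919255e-03, -9.60631286e-01, -2.77824107e-01,
         6.92473803e+01],
       [ 9.99998698e-01,  7.76852192e-04,  1.41428528e-03,
         1.05096464e+00],
       [-1.14277842e-03, -2.77825356e-01,  9.60630921e-01,
        -1.42916865e+02],
       [ 0.00000000e+00,  0.00000000e+00,  0.00000000e+00,
         1.00000000e+00]])}
```

View pics/scene0.png

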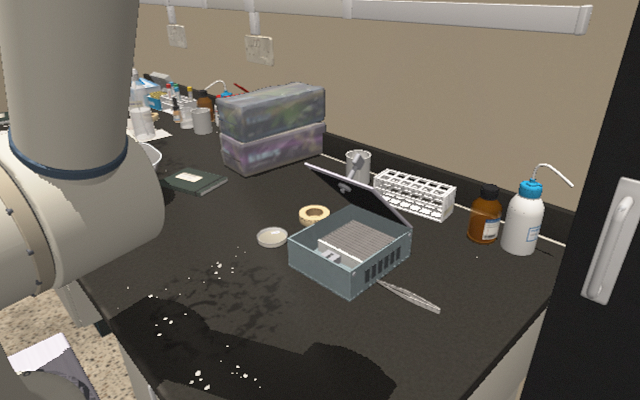

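View pics/side0.png

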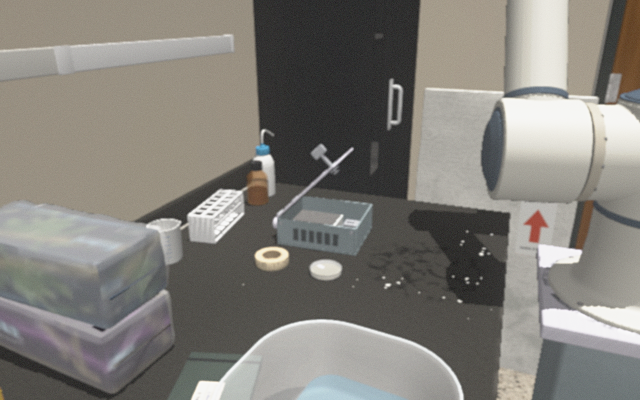

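View pics/wrist0.png

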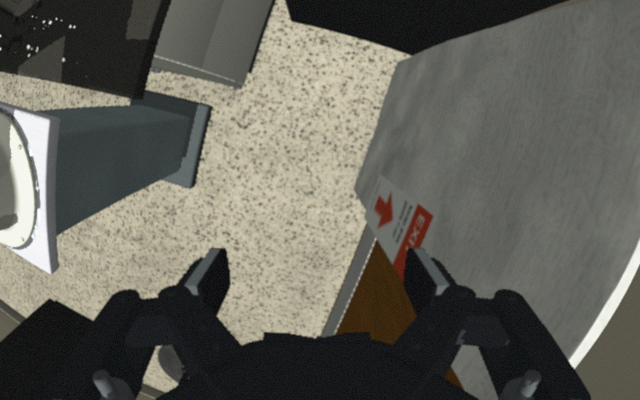

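The scene picture shows the box around (350,245) with its panel about half open, the tape at (314,214), the dish at (272,237) and the forceps at (410,296). In the side picture the stud is at (322,155). I'll enlarge both.

```bash
python3 - <<'E'
import cv2
a=cv2.imread("pics/scene0.png")[150:325,240:460]; cv2.imwrite("pics/sc_crop.png",cv2.resize(a,None,fx=3.4,fy=3.4,interpolation=cv2.INTER_CUBIC))
a=cv2.imread("pics/side0.png")[130:290,230:400]; cv2.imwrite("pics/sd_crop.png",cv2.resize(a,None,fx=3.6,fy=3.6,interpolation=cv2.INTER_CUBIC))
E
```

```text
(no output)
```

View pics/sc_crop.png

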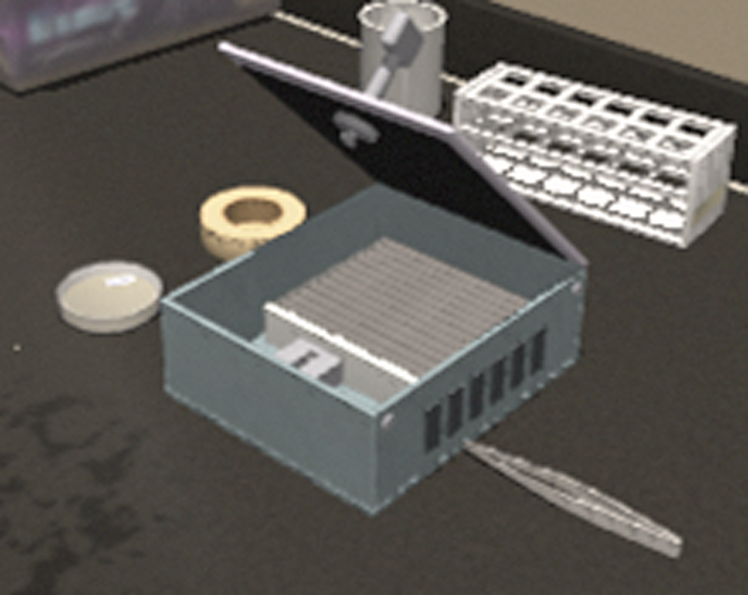

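View pics/sd_crop.png

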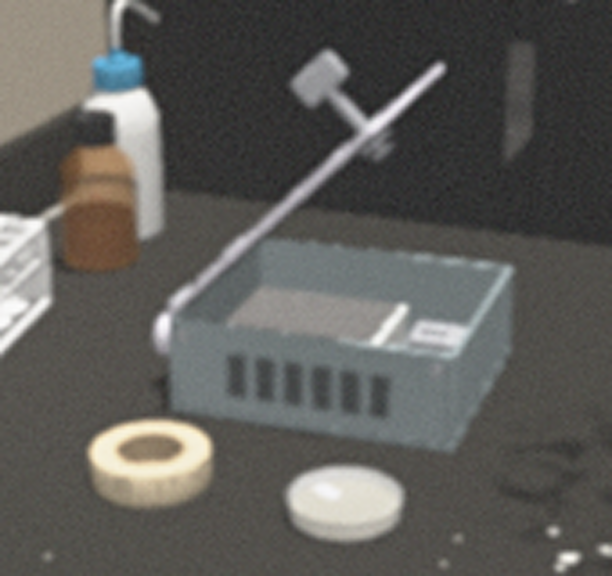

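```bash
cat > h.py <<'E'
import numpy as np
from scipy.spatial.transform import Rotation as Ro
def proj(cal,X):
    f=200/np.tan(np.radians(cal["fovy"]/2)); c=np.array(cal["R"])@X+cal["t"]
    return np.array([cal["cx"]+f*c[0]/c[2],cal["cy"]+f*c[1]/c[2]])
def box2w(p,b): # p=x,y,yaw
    c,s=np.cos(p[2]),np.sin(p[2]); return np.array([p[0]+c*b[0]-s*b[1],p[1]+s*b[0]+c*b[1],b[2]])
def pan(a,d,y,h): # d from hinge, height above panel underside
    return np.array([88-d*np.cos(a)+h*np.sin(a),y,62+d*np.sin(a)+h*np.cos(a)])
E
cat > fit.py <<'E'
from h import *
from plant import ctrl
from scipy.optimize import least_squares
cs,cd=ctrl.get_calibration("scene"),ctrl.get_calibration("side")
S=lambda u,v:np.array([u/3.4+240-.35,v/3.4+150-.35]); D=lambda u,v:np.array([u/3.6+230-.35,v/3.6+130-.35])
B=lambda *b:(lambda q:np.array(b,float))
P=lambda d,y,h:(lambda q:pan(q[3],d,y,h))
obs=[(cs,B(-90,75,62),S(165,301)),(cs,B(-90,-75,62),S(373,410)),(cs,B(-90,-75,0),S(373,513)),(cs,B(-90,75,0),S(167,390)),(cs,B(90,-75,0),S(575,357)),
(cs,P(182,75,2),S(222,46)),(cs,P(182,-75,2),S(457,138)),(cs,P(146,0,46),S(403,40)),
(cd,B(-90,75,62),D(458,358)),(cd,B(-90,75,0),D(452,450)),(cd,B(90,75,0),D(172,408)),(cd,B(-90,-75,62),D(512,268)),(cd,B(-90,-75,0),D(510,348)),(cd,P(182,75,2),D(440,68)),(cd,P(146,0,46),D(320,79))]
fun=lambda q:np.concatenate([proj(c,box2w(q,g(q)))-o for c,g,o in obs])
r=least_squares(fun,[560,-150,0,.7],loss='soft_l1')
print(r.x); print(np.round(fun(r.x).reshape(-1,2),1))
q=r.x
print("studw",box2w(q,pan(q[3],146,0,46)),"edge",box2w(q,pan(q[3],182,0,2)),"stud shut",box2w(q,pan(0,146,0,46)))
# things
for n,c,px,z in [("tape",cs,S(253,213),19),("dish",cs,S(110,285),14),("fA",cs,S(470,447),5),("fB",cs,S(678,548),5),("tape",cd,D(151,450),19),("dish",cd,D(345,488),14)]:
    g=least_squares(lambda w:proj(c,np.array([w[0],w[1],z]))-px,[500,-150]).x; print(n,g)
E
python3 fit.py
```

```text
[ 5.99677899e+02 -2.67347747e+01  5.70778537e-02  7.78685020e-01]
[[ -1.4  -0.6]
 [  1.2   1.4]
 [  0.6   1.3]
 [ -0.2   1.2]
 [  1.4   0.8]
 [ -0.9   0.1]
 [ -1.1  -1.9]
 [  0.    0.1]
 [ -0.7  -0.9]
 [  0.3   0.3]
 [ -0.4   0.5]
 [  0.1  -1. ]
 [ -0.2   0.9]
 [-18.5  17.6]
 [ -0.1   0.1]]
studw [616.0307404  -25.80037463 197.28675543] edge [559.59350542 -29.02519365 191.25027875] stud shut [541.77235186 -30.04349292 108.        ]
tape [654.64880894 134.8758667 ]
dish [539.53767155 136.77961819]
fA [ 584.03801747 -107.75286207]
fB [ 595.7223116  -224.15825645]
tape [654.65457946 138.50830018]
dish [539.61589243 131.80634628]
```

```bash
sed -i 's/(440,68)/(440,68)/' fit.py; cat >> fit.py <<'E'
for y in(75,-75):
  for d in (0,182):
    p=proj(cd,box2w(q,pan(q[3],d,y,4))); print(y,d,(p-[230,130])*3.6)
E
python3 fit.py | tail -4
```

```text
75 0 [164.15632109 311.78034627]
75 182 [369.86248101 127.38831102]
-75 0 [251.04215405 230.34598369]
-75 182 [438.62320831  61.92235973]
```

```bash
sed -i 's/(cd,P(182,75,2),D(440,68))/(cd,P(182,-75,2),D(440,68))/; s/(cs,P(182,75,2),S(222,46))/(cs,P(182,75,2),S(222,46))/' fit.py; python3 fit.py
cat >> h.py <<'E'
def to(q,b,yaw):
    from plant import ctrl
    s=ctrl.sense(); R=Ro.from_quat(s["orientation"]); w=box2w(q,b)
    d=R.inv().apply(w-s["ee_pos"])/10
    cy,sy=np.cos(yaw),np.sin(yaw)
    T=Ro.from_matrix(np.array([[cy,sy,0],[sy,-cy,0],[0,0,-1.]]))
    rv=np.degrees((R.inv()*T).as_rotvec())
    print("t",s["time_s"],"world",w,"d cm",np.round(d,2),"rot",np.round(rv,1),"F",np.round(s["force"],1))
E
python3 - <<'E'
from h import *
to([599.7,-26.7,.057],[-19,-50,235],np.pi+.057)
E
```

```text
[ 6.00209231e+02 -2.63189421e+01  5.50591253e-02  7.76156609e-01]
[[-1.3 -0.9]
 [ 1.1  1.2]
 [ 0.5  1.1]
 [-0.1  0.9]
 [ 1.5  0.6]
 [-1.   0.1]
 [-1.3 -1.8]
 [-0.   0.2]
 [-1.1 -0.9]
 [-0.   0.4]
 [-0.7  0.5]
 [-0.1 -0.9]
 [-0.4  1. ]
 [ 0.5 -0.5]
 [-0.2  0.2]]
studw [616.222612   -25.43636727 197.10523721] edge [559.79440196 -28.54639848 190.92585074] stud shut [542.29712222 -29.51075808 108.        ]
tape [654.64880894 134.8758667 ]
dish [539.53767155 136.77961819]
fA [ 584.03801747 -107.75286207]
fB [ 595.7223116  -224.15825645]
tape [654.65457946 138.50830018]
dish [539.61589243 131.80634628]
75 0 [162.96297592 311.75699034]
75 182 [368.9711086  128.11518085]
-75 0 [250.39574138 230.37355867]
-75 182 [438.31510125  62.5856815 ]
t 0.15 world [583.57931412 -77.70121064 235.        ] d cm [ 53.39 -37.65  -0.38] rot [-0.000e+00 -1.000e-01 -1.659e+02] F [ 0.5  0.4 -0.8]
```

```bash
python3 -m handwheel '[{"dx":5.3,"dy":-3.8,"dz":-1,"rz":-10.5,"claw":0},{"dx":10.7,"dy":-7.5,"dz":-2,"rz":-21,"claw":0},{"dx":16,"dy":-11.3,"dz":-2,"rz":-31.5,"claw":0},{"dx":21.4,"dy":-15,"dz":-2,"rz":-42,"claw":0},{"dx":26.7,"dy":-18.8,"dz":-2,"rz":-52.5,"claw":0},{"dx":32,"dy":-22.6,"dz":-2,"rz":-63,"claw":0},{"dx":37.4,"dy":-26.4,"dz":-2,"rz":-73.5,"claw":0},{"dx":42.7,"dy":-30,"dz":-2,"rz":-84,"claw":0},{"dx":48,"dy":-33.9,"dz":-2,"rz":-94.5,"claw":0},{"dx":53.4,"dy":-37.6,"dz":-2,"rz":-105,"claw":0}]' 30
python3 - <<'E'
from h import *
to([600.2,-26.3,.055],[-19,-50,235],np.pi+.055)
E
```

```text
t 0.15 world [583.97734401 -77.26886729 235.        ] d cm [ 53.44 -37.68  -0.38] rot [-0.000e+00 -1.000e-01 -1.658e+02] F [ 0.5  0.4 -0.8]validation failed for argument at $[0]...
```

```bash
python3 -m handwheel '[{"dx":5.3,"dy":-3.8,"dz":-1,"rx":0,"ry":0,"rz":-10.5,"claw":0},{"dx":10.7,"dy":-7.5,"dz":-2,"rx":0,"ry":0,"rz":-21,"claw":0},{"dx":16,"dy":-11.3,"dz":-2,"rx":0,"ry":0,"rz":-31.5,"claw":0},{"dx":21.4,"dy":-15,"dz":-2,"rx":0,"ry":0,"rz":-42,"claw":0},{"dx":26.7,"dy":-18.8,"dz":-2,"rx":0,"ry":0,"rz":-52.5,"claw":0},{"dx":32,"dy":-22.6,"dz":-2,"rx":0,"ry":0,"rz":-63,"claw":0},{"dx":37.4,"dy":-26.4,"dz":-2,"rx":0,"ry":0,"rz":-73.5,"claw":0},{"dx":42.7,"dy":-30,"dz":-2,"rx":0,"ry":0,"rz":-84,"claw":0},{"dx":48,"dy":-33.9,"dz":-2,"rx":0,"ry":0,"rz":-94.5,"claw":0},{"dx":53.4,"dy":-37.6,"dz":-2,"rx":0,"ry":0,"rz":-105,"claw":0}]' 30
python3 - <<'E'
from h import *
to([600.2,-26.3,.055],[-19,-50,235],np.pi+.055)
E
```

```text
time_s: 1.4
ee_pos: [566.7, -99.7, 251.2]
orientation: [0.479, 0.878, 0.0, -0.0]
force: [1.1, -1.4, -0.1]
finger_gap: 0.3
t 1.4 world [583.97734401 -77.26886729 235.        ] d cm [0.95 2.67 1.62] rot [  0.   -0.  -60.4] F [ 1.1 -1.4 -0.1]
```

```bash
python3 -m handwheel '[{"dx":0.95,"dy":2.67,"dz":0,"rx":0,"ry":0,"rz":-10.5,"claw":0},{"dx":0.95,"dy":2.67,"dz":0,"rx":0,"ry":0,"rz":-21,"claw":0},{"dx":0.95,"dy":2.67,"dz":0,"rx":0,"ry":0,"rz":-31.5,"claw":0},{"dx":0.95,"dy":2.67,"dz":0.5,"rx":0,"ry":0,"rz":-42,"claw":0},{"dx":0.95,"dy":2.67,"dz":1,"rx":0,"ry":0,"rz":-52.5,"claw":0},{"dx":0.95,"dy":2.67,"dz":1.6,"rx":0,"ry":0,"rz":-60.4,"claw":0},{"dx":0.95,"dy":2.67,"dz":1.6,"rx":0,"ry":0,"rz":-60.4,"claw":0}]' 30
python3 - <<'E'
from h import *
from plant import ctrl
import cv2
to([600.2,-26.3,.055],[-19,-50,235],np.pi+.055)
for n in ["wrist","scene"]:
    p,d=ctrl.get_image(n); cv2.imwrite(f"pics/{n}1.png",p[:,:,::-1])
E
```

```text
time_s: 2.28
ee_pos: [583.6, -77.2, 234.7]
orientation: [-0.027, 1.0, 0.001, -0.001]
force: [-0.3, -0.3, 0.2]
finger_gap: 0.3
t 2.275 world [583.97734401 -77.26886729 235.        ] d cm [-0.03 -0.01 -0.03] rot [ 0.1 -0.1 -0.1] F [-0.3 -0.3  0.2]
```

View pics/wrist1.png

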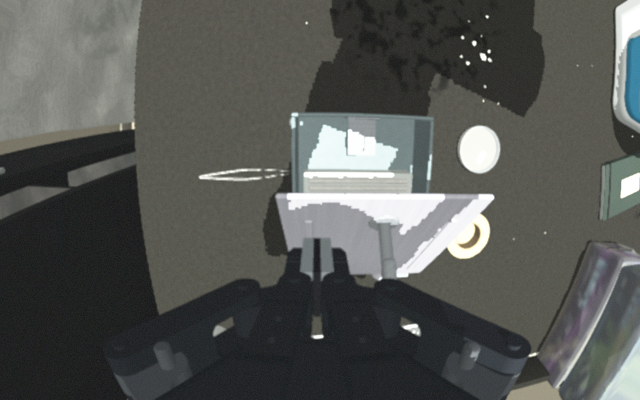

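View pics/scene1.png

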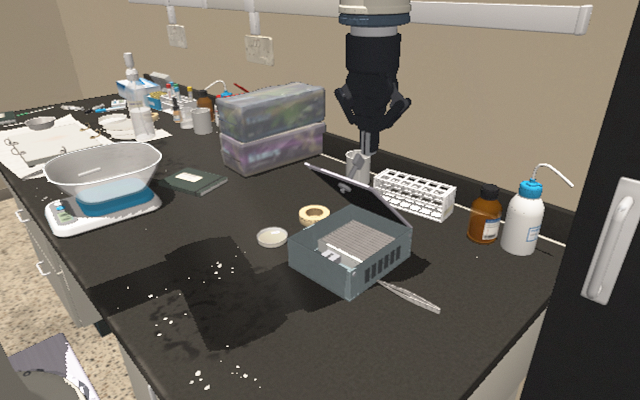

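```bash
python3 -m handwheel '[{"dx":0.2,"dy":-0.8,"dz":2.5,"rx":0,"ry":0,"rz":0,"claw":0},{"dx":0.2,"dy":-0.8,"dz":4.6,"rx":0,"ry":0,"rz":0,"claw":0},{"dx":0.9,"dy":-0.8,"dz":5.6,"rx":0,"ry":0,"rz":0,"claw":0},{"dx":1.65,"dy":-0.8,"dz":6.5,"rx":0,"ry":0,"rz":0,"claw":0},{"dx":2.4,"dy":-0.8,"dz":7.6,"rx":0,"ry":0,"rz":0,"claw":0},{"dx":3.1,"dy":-0.8,"dz":8.7,"rx":0,"ry":0,"rz":0,"claw":0},{"dx":3.7,"dy":-0.8,"dz":9.9,"rx":0,"ry":0,"rz":0,"claw":0},{"dx":4.2,"dy":-0.8,"dz":11,"rx":0,"ry":0,"rz":0,"claw":0},{"dx":4.6,"dy":-0.8,"dz":12.2,"rx":0,"ry":0,"rz":0,"claw":0},{"dx":5,"dy":-0.8,"dz":13.5,"rx":0,"ry":0,"rz":0,"claw":0}]'
python3 - <<'E'
from h import *
from plant import ctrl
import cv2
to([600.2,-26.3,.055],[-73,-58,66],np.pi+.055)
for n in ["wrist","side"]:
    p,d=ctrl.get_image(n); cv2.imwrite(f"pics/{n}2.png",p[:,:,::-1])
E
```

```text
time_s: 3.62
ee_pos: [534.2, -87.7, 99.4]
orientation: [-0.025, 1.0, 0.0, -0.0]
force: [0.8, -0.3, 0.3]
finger_gap: 0.0
t 3.625 world [530.49877662 -88.22527319  66.        ] d cm [ 0.37 -0.04  3.34] rot [ 0.  -0.  -0.2] F [ 0.8 -0.3  0.3]
```

View pics/wrist2.png

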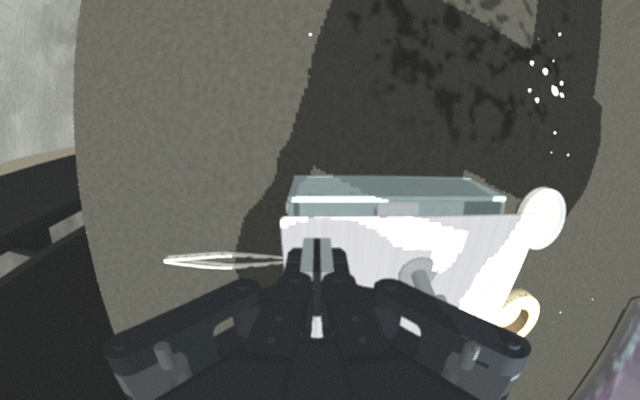

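View pics/side2.png

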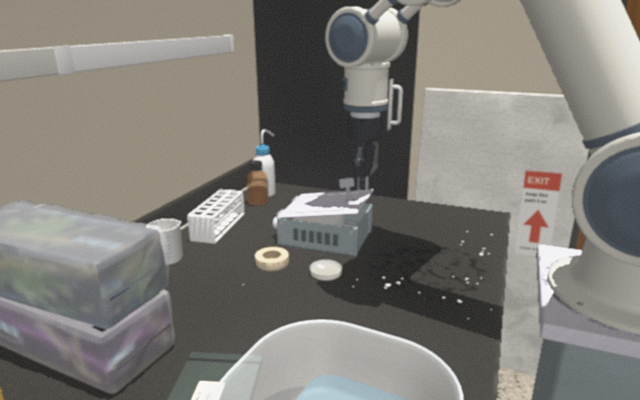

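The panel follows the fingers down (edge near (400,218) in the wrist picture) and the stud stays clear. Now pushing it shut.

```bash
python3 -m handwheel '[{"dx":0.15,"dy":0,"dz":0.9,"rx":0,"ry":0,"rz":0,"claw":0},{"dx":0.25,"dy":0,"dz":1.7,"rx":0,"ry":0,"rz":0,"claw":0},{"dx":0.35,"dy":0,"dz":2.4,"rx":0,"ry":0,"rz":0,"claw":0},{"dx":0.37,"dy":0,"dz":2.9,"rx":0,"ry":0,"rz":0,"claw":0},{"dx":0.37,"dy":0,"dz":3.2,"rx":0,"ry":0,"rz":0,"claw":0},{"dx":0.37,"dy":0,"dz":3.35,"rx":0,"ry":0,"rz":0,"claw":0},{"dx":0.37,"dy":0,"dz":3.35,"rx":0,"ry":0,"rz":0,"claw":0}]'
```

```text
time_s: 4.6
ee_pos: [529.3, -87.6, 65.9]
orientation: [-0.025, 1.0, 0.001, -0.001]
force: [-4.3, 0.6, 13.6]
finger_gap: 0.3
```

```bash
python3 -m handwheel '[{"dx":0,"dy":0,"dz":0.1,"rx":0,"ry":0,"rz":0,"claw":0},{"dx":0,"dy":0,"dz":0.1,"rx":0,"ry":0,"rz":0,"claw":0}]'; python3 - <<'E'
from plant import ctrl
import cv2
for n in ["wrist","side"]:
    p,d=ctrl.get_image(n); cv2.imwrite(f"pics/{n}3.png",p[:,:,::-1])
a=cv2.imread("pics/side3.png")[150:260,250:400]; cv2.imwrite("pics/side3c.png",cv2.resize(a,None,fx=4,fy=4))
E
```

```text
time_s: 4.85
ee_pos: [529.3, -87.6, 65.8]
orientation: [-0.025, 1.0, 0.001, -0.001]
force: [-5.4, 0.2, 20.3]
finger_gap: 0.2
```

View pics/side3c.png

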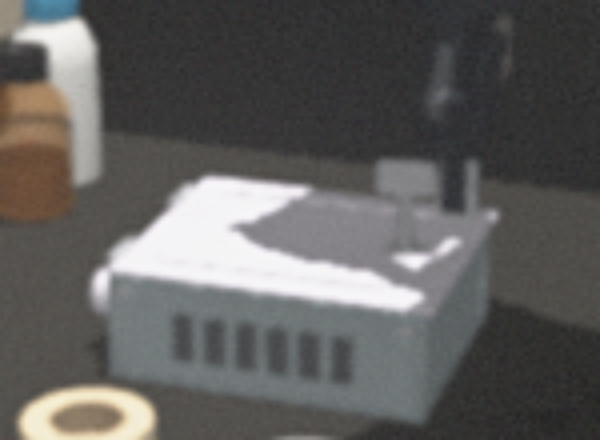

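View pics/wrist3.png

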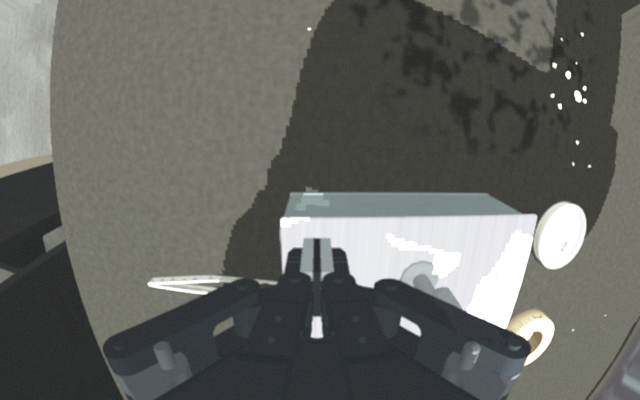

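Panel is shut: there's a hard stop at z = 65.8 and it looks flat in the side view. Next, rise and look at the stud from above.

```bash
python3 -m handwheel '[{"dx":0,"dy":0,"dz":-3,"rx":0,"ry":0,"rz":0,"claw":0},{"dx":0,"dy":0,"dz":-8,"rx":0,"ry":0,"rz":0,"claw":0},{"dx":0,"dy":0,"dz":-12,"rx":0,"ry":0,"rz":0,"claw":7},{"dx":-1.0,"dy":3,"dz":-13,"rx":0,"ry":0,"rz":0,"claw":7},{"dx":-1.6,"dy":5.8,"dz":-13,"rx":0,"ry":0,"rz":0,"claw":7},{"dx":-1.6,"dy":5.8,"dz":-13,"rx":0,"ry":0,"rz":0,"claw":7},{"dx":-1.6,"dy":5.8,"dz":-13,"rx":0,"ry":0,"rz":0,"claw":7}]'
python3 - <<'E'
from h import *
from plant import ctrl
import cv2
to([600.2,-26.3,.055],[-58,0,195],np.pi+.055)
for n in ["wrist","side","scene"]:
    p,d=ctrl.get_image(n); cv2.imwrite(f"pics/{n}4.png",p[:,:,::-1]);np.save(f"pics/{n}4.npy",d)
a=cv2.imread("pics/wrist4.png")[150:350,220:420]; cv2.imwrite("pics/wrist4c.png",cv2.resize(a,None,fx=3,fy=3))
E
```

```text
time_s: 5.82
ee_pos: [542.5, -29.3, 195.8]
orientation: [-0.026, 1.0, 0.001, -0.001]
force: [0.0, -0.0, 0.4]
finger_gap: 70.2
t 5.825 world [542.28770289 -29.48839195 195.        ] d cm [ 0.02 -0.02  0.08] rot [ 0.1 -0.1 -0.2] F [ 0.  -0.   0.4]
```

View pics/wrist4.png

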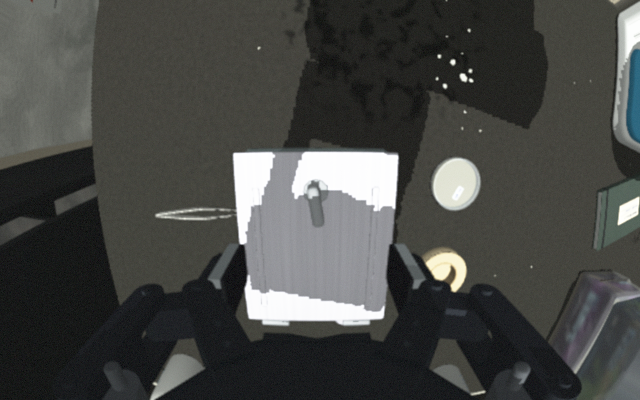

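View pics/wrist4c.png

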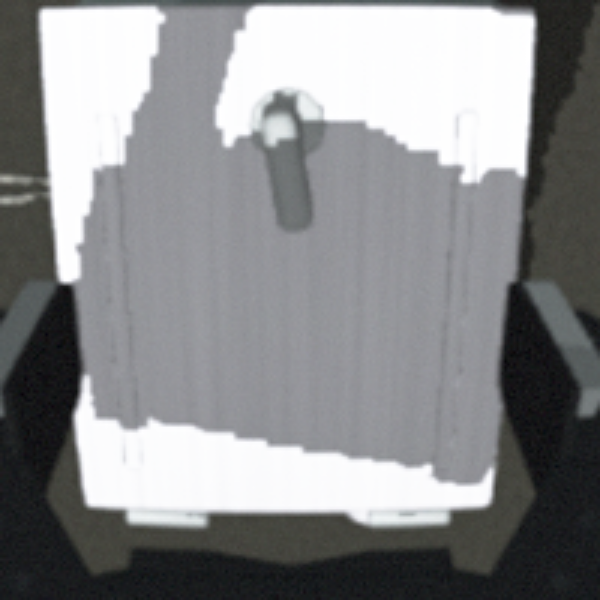

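The wing is between the fingers, from about (312,188) to (319,225), and slightly rotated. I'll back-project it.

```bash
cat >> h.py <<'E'
def wray(cal,s,u,v,z):
    f=200/np.tan(np.radians(cal["fovy"]/2)); dx,dy=u-cal["cx"],v-cal["cy"]; r=np.hypot(dx,dy); th=r/f
    ray=np.array([np.sin(th)*dx/r,np.sin(th)*dy/r,np.cos(th)]); M=np.array(cal["mount"]); R=Ro.from_quat(s["orientation"])
    o=R.apply(M[:3,3])+s["ee_pos"]; d=R.apply(M[:3,:3]@ray); return o+d*(z-o[2])/d[2]
def w2box(p,w):
    c,s=np.cos(p[2]),np.sin(p[2]); x,y=w[0]-p[0],w[1]-p[1]; return np.array([c*x+s*y,-s*x+c*y,w[2]])
E
python3 - <<'E'
from h import *
from plant import ctrl
s=ctrl.sense();c=ctrl.get_calibration("wrist");q=[600.2,-26.3,.055]
W=lambda U,V:(U/3+220-.33,V/3+150-.33)
for n,p,z in [("wing near",W(277,116),118),("wing far",W(296,228),118),("base disc",W(288,122),67),("c NL?",W(38,8),66),("c",W(536,12),66),("c",W(85,508),66),("c",W(492,505),66)]:
    w=wray(c,s,*p,z); print(n,w,w2box(q,w))
E
```

```text
wing near [526.61041675 -35.19442925 118.        ] [-73.96725407  -4.83559301 118.        ]
wing far [555.65292767 -28.99555838 118.        ] [-44.62789284  -0.24262847 118.        ]
base disc [541.11775845 -31.87620438  67.        ] [-59.29943883  -2.31988726  67.        ]
c NL? [ 509.4509484  -109.14213452   66.        ] [-95.16584886 -77.72818556  66.        ]
c [503.04497292  41.18941515  66.        ] [-93.29807045  72.72819601  66.        ]
c [692.58949095 -99.91154871  66.        ] [ 88.20319276 -78.57909981  66.        ]
c [683.33596581  51.01782504  66.        ] [87.26059109 72.63073813 66.        ]
```

```bash
python3 - <<'E'
from h import *
from plant import ctrl
s=ctrl.sense();c=ctrl.get_calibration("wrist")
R=Ro.from_quat(s["orientation"]);print(s["orientation"],R.as_matrix().round(4),s["ee_pos"])
w=wray(c,s,315.67,190.3,67);print(w,R.inv().apply(w-s["ee_pos"]))
w=wray(c,s,315.67,190.3,118);print(w,R.inv().apply(w-s["ee_pos"]))
d=np.load("pics/wrist4.npy");print(d[185:230:5,310:324].round(0))
E
```

```text
[-2.49965746e-02  9.99686649e-01  5.96828145e-04 -1.19142556e-03] [[-0.9987 -0.05   -0.0024]
 [-0.05    0.9987  0.0011]
 [ 0.0024  0.0013 -1.    ]] [542.51578027 -29.6723195  195.73412921]
[541.08348651 -31.87793526  67.        ] [  1.23791703  -2.29256148 128.73462608]
[527.96177024 -32.42787076 118.        ] [14.49064919 -2.12214254 77.76583255]
[[236. 236. 234. 235. 235. 236. 236. 241. 278. 279. 279. 277. 278. 278.]
 [228. 230. 228. 229. 228. 228. 229. 230. 235. 277. 277. 279. 279. 280.]
 [229. 228. 229. 229. 229. 229. 229. 228. 231. 244. 244. 281. 280. 280.]
 [231. 230. 230. 230. 229. 229. 230. 231. 230. 232. 233. 282. 282. 282.]
 [231. 232. 231. 231. 230. 231. 231. 231. 232. 232. 233. 234. 285. 285.]
 [235. 233. 232. 232. 232. 233. 231. 232. 231. 233. 233. 232. 244. 286.]
 [  0. 235. 234. 233. 234. 234. 233. 232. 232. 234. 234. 233. 235. 288.]
 [288. 288. 236. 235. 234. 234. 234. 234. 235. 233. 235. 234. 234. 236.]
 [291. 291. 292. 238. 239. 236. 236. 235. 236. 235. 236. 237. 237. 291.]]
```

```bash
python3 - <<'E'
from plant import ctrl
import numpy as np
c=ctrl.get_calibration("wrist");print(c)
E
```

```text
{'fovy': 65.70646984690485, 'cx': 316.47824329885003, 'cy': 199.20092693226042, 'mount': array([[ 1.13740580e-03, -9.60187874e-01, -2.79352738e-01,
         7.18712833e+01],
       [ 9.99998908e-01,  1.35561336e-03, -5.87926772e-04,
        -1.38427604e+00],
       [ 9.43214462e-04, -2.79351765e-01,  9.60188368e-01,
        -1.42914828e+02],
       [ 0.00000000e+00,  0.00000000e+00,  0.00000000e+00,
         1.00000000e+00]])}
```

The calibration is redrawn on each call, so I'll average many reads.

```bash
cat >> h.py <<'E'
def avgcal(n,N=300):
    from plant import ctrl
    L=[ctrl.get_calibration(n) for _ in range(N)]; o=dict(L[0])
    for k in o: o[k]=np.mean([np.asarray(l[k],float) for l in L],axis=0)
    return o
E
sed -i 's/^cs,cd=.*/cs,cd=avgcal("scene"),avgcal("side")/' fit.py; python3 fit.py | head -17
python3 - <<'E'
from h import *
from plant import ctrl
print(ctrl.sense()["time_s"])
s=ctrl.sense();c=avgcal("wrist");q=[600.2,-26.3,.055];print(c)
W=lambda U,V:(U/3+220-.33,V/3+150-.33)
for n,p,z in [("wing near",W(277,116),118),("wing far",W(296,228),118),("base disc",W(288,122),67),("c NL?",W(38,8),66),("c",W(536,12),66),("c",W(85,508),66),("c",W(492,505),66)]:
    w=wray(c,s,*p,z); print(n,w,w2box(q,w))
E
```

```text
[ 6.00209231e+02 -2.63189424e+01  5.50591250e-02  7.76156610e-01]
[[-1.3 -0.9]
 [ 1.1  1.2]
 [ 0.5  1.1]
 [-0.1  0.9]
 [ 1.5  0.6]
 [-1.   0.1]
 [-1.3 -1.8]
 [-0.   0.2]
 [-1.1 -0.9]
 [-0.   0.4]
 [-0.7  0.5]
 [-0.1 -0.9]
 [-0.4  1. ]
 [ 0.5 -0.5]
 [-0.2  0.2]]
studw [616.22261202 -25.43636756 197.10523725] edge [559.79440197 -28.54639876 190.9258508 ] stud shut [542.29712216 -29.51075836 108.        ]
5.975
{'fovy': np.float64(65.70646984690485), 'cx': np.float64(316.47824329885003), 'cy': np.float64(199.20092693226044), 'mount': array([[ 1.13740580e-03, -9.60187874e-01, -2.79352738e-01,
         7.18712833e+01],
       [ 9.99998908e-01,  1.35561336e-03, -5.87926772e-04,
        -1.38427604e+00],
       [ 9.43214462e-04, -2.79351765e-01,  9.60188368e-01,
        -1.42914828e+02],
       [ 0.00000000e+00,  0.00000000e+00,  0.00000000e+00,
         1.00000000e+00]])}
wing near [526.61041675 -35.19442925 118.        ] [-73.96725407  -4.83559301 118.        ]
wing far [555.65292767 -28.99555838 118.        ] [-44.62789284  -0.24262847 118.        ]
base disc [541.11775845 -31.87620438  67.        ] [-59.29943883  -2.31988726  67.        ]
c NL? [ 509.4509484  -109.14213452   66.        ] [-95.16584886 -77.72818556  66.        ]
c [503.04497292  41.18941515  66.        ] [-93.29807045  72.72819601  66.        ]
c [692.58949095 -99.91154871  66.        ] [ 88.20319276 -78.57909981  66.        ]
c [683.33596581  51.01782504  66.        ] [87.26059109 72.63073813 66.        ]
```

```bash
python3 -m handwheel '[{"dx":0,"dy":0,"dz":2.5,"rx":0,"ry":0,"rz":0,"claw":4},{"dx":0,"dy":0,"dz":5,"rx":0,"ry":0,"rz":0,"claw":4},{"dx":0,"dy":0,"dz":7.5,"rx":0,"ry":0,"rz":0,"claw":4},{"dx":0,"dy":0,"dz":9.5,"rx":0,"ry":0,"rz":0,"claw":4},{"dx":0,"dy":0,"dz":10.4,"rx":0,"ry":0,"rz":0,"claw":4},{"dx":0,"dy":0,"dz":10.4,"rx":0,"ry":0,"rz":0,"claw":4}]' 60
python3 - <<'E'
from plant import ctrl
import cv2
p,d=ctrl.get_image("wrist"); cv2.imwrite("pics/wrist5.png",p[:,:,::-1])
p,d=ctrl.get_image("side"); p=p[130:260,250:420]; cv2.imwrite("pics/side5.png",cv2.resize(p[:,:,::-1],None,fx=4,fy=4))
E
```

```text
time_s: 6.72
ee_pos: [542.1, -29.8, 91.5]
orientation: [-0.025, 1.0, 0.001, -0.002]
force: [0.4, -0.4, 0.3]
finger_gap: 39.6
```

View pics/wrist5.png

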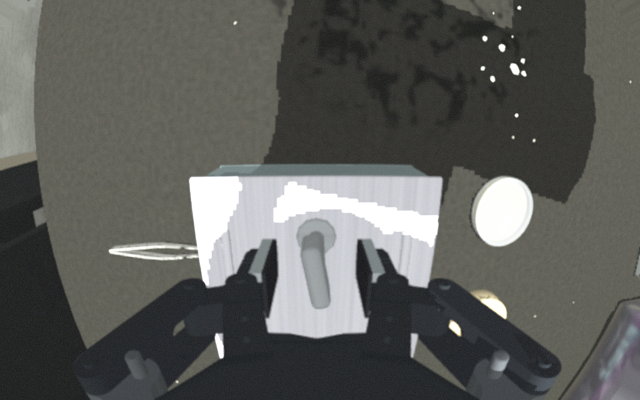

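View pics/side5.png

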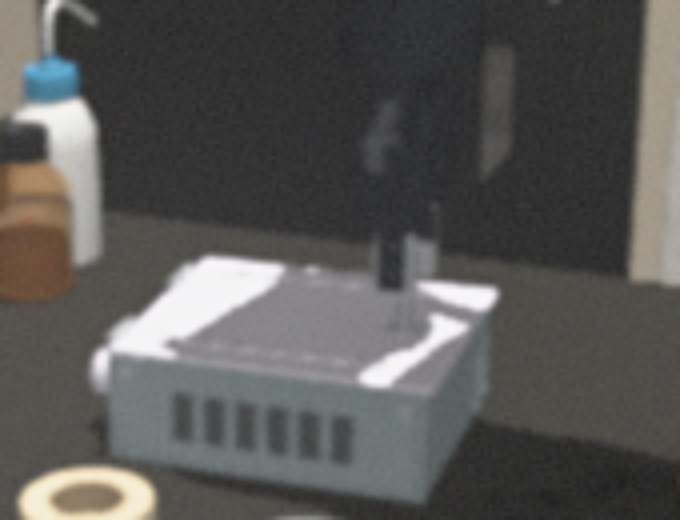

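```bash
python3 -m handwheel '[{"dx":0,"dy":0,"dz":0,"rx":0,"ry":0,"rz":0,"claw":2},{"dx":0,"dy":0,"dz":0,"rx":0,"ry":0,"rz":0,"claw":1},{"dx":0,"dy":0,"dz":0,"rx":0,"ry":0,"rz":0,"claw":0.5},{"dx":0,"dy":0,"dz":0,"rx":0,"ry":0,"rz":0,"claw":0.5},{"dx":0,"dy":0,"dz":0,"rx":0,"ry":0,"rz":0,"claw":0.5}]' 60
python3 - <<'E'
from plant import ctrl
import cv2
print(ctrl.sense()["force"],ctrl.sense()["torque"])
p,d=ctrl.get_image("wrist"); cv2.imwrite("pics/wrist6.png",p[:,:,::-1])
E
```

```text
time_s: 7.45
ee_pos: [542.8, -30.0, 92.5]
orientation: [-0.025, 1.0, 0.0, -0.001]
force: [-0.9, -4.2, 4.3]
finger_gap: 8.1
[-0.85788256 -4.2308974   4.28203813] [-0.84344123  0.06338375  0.01649614]
```

View pics/wrist6.png

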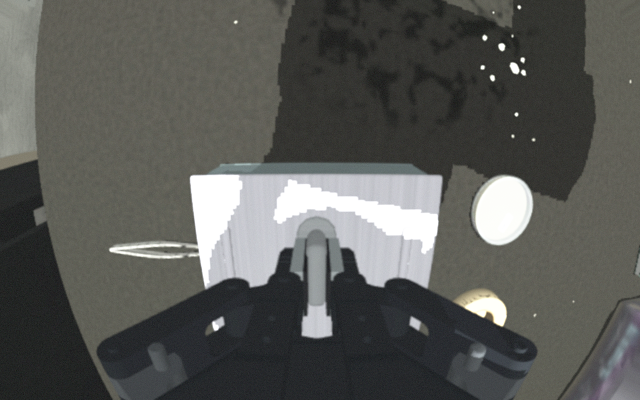

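```bash
python3 -m handwheel '[{"dx":0,"dy":-0.05,"dz":0.1,"rx":0,"ry":0,"rz":0,"claw":0.5},{"dx":0,"dy":-0.05,"dz":0.2,"rx":0,"ry":0,"rz":0,"claw":0.5},{"dx":0,"dy":-0.05,"dz":0.3,"rx":0,"ry":0,"rz":0,"claw":0.5},{"dx":0,"dy":-0.05,"dz":0.4,"rx":0,"ry":0,"rz":0,"claw":0.5},{"dx":0,"dy":-0.05,"dz":0.5,"rx":0,"ry":0,"rz":0,"claw":0.5},{"dx":0,"dy":-0.05,"dz":0.6,"rx":0,"ry":0,"rz":0,"claw":0.5},{"dx":0,"dy":-0.05,"dz":0.7,"rx":0,"ry":0,"rz":0,"claw":0.5},{"dx":0,"dy":-0.05,"dz":0.8,"rx":0,"ry":0,"rz":0,"claw":0.5},{"dx":0,"dy":-0.05,"dz":0.8,"rx":0,"ry":0,"rz":0,"claw":0.5}]'
```

```text
time_s: 8.62
ee_pos: [542.9, -30.2, 84.5]
orientation: [-0.025, 1.0, 0.001, -0.001]
force: [-1.1, -0.9, 6.2]
finger_gap: 7.9
```

```bash
python3 -m handwheel '[{"dx":0,"dy":0,"dz":0.1,"rx":0,"ry":0,"rz":0,"claw":0.5},{"dx":0,"dy":0,"dz":0.15,"rx":0,"ry":0,"rz":0,"claw":0.5},{"dx":0,"dy":0,"dz":0.15,"rx":0,"ry":0,"rz":0,"claw":0.5}]'
```

```text
time_s: 9.0
ee_pos: [542.9, -30.0, 83.0]
orientation: [-0.025, 1.0, 0.001, -0.001]
force: [-0.4, -2.4, 6.7]
finger_gap: 7.7
```

```bash
python3 -m handwheel '[{"dx":0,"dy":0,"dz":0.1,"rx":0,"ry":0,"rz":0,"claw":0.5},{"dx":0,"dy":0,"dz":0.1,"rx":0,"ry":0,"rz":0,"claw":0.5}]'
```

```text
time_s: 9.25
ee_pos: [542.9, -30.0, 82.1]
orientation: [-0.025, 1.0, 0.001, -0.001]
force: [-0.6, -4.1, 7.7]
finger_gap: 7.5
```

```bash
python3 -m handwheel '[{"dx":0,"dy":0,"dz":0.1,"rx":0,"ry":0,"rz":0,"claw":0.5},{"dx":0,"dy":0,"dz":0.1,"rx":0,"ry":0,"rz":0,"claw":0.5}]'
```

```text
time_s: 9.5
ee_pos: [542.9, -30.0, 81.2]
orientation: [-0.025, 1.0, 0.001, -0.0]
force: [-1.1, -3.4, 6.7]
finger_gap: 7.6
```

```bash
python3 -m handwheel '[{"dx":0,"dy":-0.04,"dz":0.1,"rx":0,"ry":0,"rz":0,"claw":0.5},{"dx":0,"dy":-0.04,"dz":0.1,"rx":0,"ry":0,"rz":0,"claw":0.5}]'
```

```text
time_s: 9.75
ee_pos: [542.9, -30.2, 80.3]
orientation: [-0.025, 1.0, 0.001, -0.0]
force: [-1.1, -0.7, 7.6]
finger_gap: 8.1
```

```bash
python3 -m handwheel '[{"dx":0,"dy":-0.04,"dz":0.1,"rx":0,"ry":0,"rz":0,"claw":0.5},{"dx":0,"dy":-0.04,"dz":0.1,"rx":0,"ry":0,"rz":0,"claw":0.5}]'
```

```text
time_s: 10.0
ee_pos: [542.9, -30.2, 79.3]
orientation: [-0.025, 1.0, 0.001, -0.0]
force: [-0.7, 0.5, 7.6]
finger_gap: 7.5
```

```bash
python3 -m handwheel '[{"dx":0,"dy":0,"dz":0.1,"rx":0,"ry":0,"rz":0,"claw":0.5},{"dx":0,"dy":0,"dz":0.1,"rx":0,"ry":0,"rz":0,"claw":0.5}]'
```

```text
time_s: 10.25
ee_pos: [542.9, -30.1, 78.4]
orientation: [-0.025, 1.0, 0.001, -0.0]
force: [-1.9, -1.6, 8.8]
finger_gap: 7.5
```

```bash
python3 -m handwheel '[{"dx":0,"dy":0,"dz":0.1,"rx":0,"ry":0,"rz":0,"claw":0.5},{"dx":0,"dy":0,"dz":0.1,"rx":0,"ry":0,"rz":0,"claw":0.5}]'
```

```text
time_s: 10.5
ee_pos: [542.9, -30.0, 77.6]
orientation: [-0.025, 1.0, 0.001, -0.0]
force: [-0.9, -3.7, 9.0]
finger_gap: 7.8
```

```bash
python3 -m handwheel '[{"dx":0,"dy":-0.03,"dz":0.06,"rx":0,"ry":0,"rz":0,"claw":0.5},{"dx":0,"dy":-0.03,"dz":0.06,"rx":0,"ry":0,"rz":0,"claw":0.5},{"dx":0,"dy":-0.03,"dz":0.06,"rx":0,"ry":0,"rz":0,"claw":0.5}]'
```

```text
time_s: 10.88
ee_pos: [542.9, -30.1, 77.1]
orientation: [-0.025, 1.0, 0.001, -0.0]
force: [-2.8, -1.0, 10.3]
finger_gap: 7.7
```

```bash
python3 -m handwheel '[{"dx":0,"dy":-0.02,"dz":0.06,"rx":0,"ry":0,"rz":0,"claw":0.5},{"dx":0,"dy":-0.02,"dz":0.06,"rx":0,"ry":0,"rz":0,"claw":0.5},{"dx":0,"dy":-0.02,"dz":0.06,"rx":0,"ry":0,"rz":0,"claw":0.5}]'
```

```text
time_s: 11.25
ee_pos: [542.9, -30.1, 76.9]
orientation: [-0.025, 1.0, 0.002, -0.0]
force: [-3.1, -0.6, 12.7]
finger_gap: 7.6
```

The leaf is at z≈77.2 (about 15 mm deep), and the push is now 12.7 N. Next I turn it in stages.

```bash
python3 -m handwheel '[{"dx":0.02,"dy":-0.02,"dz":0.03,"rx":0,"ry":0,"rz":7,"claw":0.5},{"dx":0.02,"dy":-0.02,"dz":0.03,"rx":0,"ry":0,"rz":14,"claw":0.5},{"dx":0.02,"dy":-0.02,"dz":0.03,"rx":0,"ry":0,"rz":21,"claw":0.5}]'
```

```text
time_s: 11.62
ee_pos: [542.9, -30.2, 77.0]
orientation: [0.16, 0.987, 0.002, -0.0]
force: [-2.0, -1.1, 11.4]
finger_gap: 8.1
```

```bash
python3 -m handwheel '[{"dx":0.02,"dy":-0.02,"dz":0.05,"rx":0,"ry":0,"rz":7,"claw":0.5},{"dx":0.02,"dy":-0.02,"dz":0.05,"rx":0,"ry":0,"rz":14,"claw":0.5},{"dx":0.02,"dy":-0.02,"dz":0.05,"rx":0,"ry":0,"rz":21,"claw":0.5}]'
```

```text
time_s: 12.0
ee_pos: [542.9, -30.2, 76.8]
orientation: [0.339, 0.941, 0.002, -0.0]
force: [-1.3, -2.1, 13.2]
finger_gap: 8.0
```

```bash
python3 -m handwheel '[{"dx":0,"dy":0,"dz":0.04,"rx":0,"ry":0,"rz":7,"claw":0.5},{"dx":0,"dy":0,"dz":0.04,"rx":0,"ry":0,"rz":14,"claw":0.5},{"dx":0,"dy":0,"dz":0.04,"rx":0,"ry":0,"rz":21,"claw":0.5}]'
```

```text
time_s: 12.38
ee_pos: [543.0, -30.1, 76.8]
orientation: [0.506, 0.862, 0.002, -0.0]
force: [-2.9, -2.3, 13.5]
finger_gap: 7.7
```

```bash
python3 -m handwheel '[{"dx":0,"dy":0,"dz":0.03,"rx":0,"ry":0,"rz":7,"claw":0.5},{"dx":0,"dy":0,"dz":0.03,"rx":0,"ry":0,"rz":14,"claw":0.5},{"dx":0,"dy":0,"dz":0.03,"rx":0,"ry":0,"rz":20,"claw":0.5}]'
```

```text
time_s: 12.75
ee_pos: [542.9, -30.1, 76.9]
orientation: [0.65, 0.76, 0.002, -0.001]
force: [-2.3, -2.8, 12.9]
finger_gap: 7.8
```

```bash
python3 -m handwheel '[{"dx":0,"dy":0,"dz":0.03,"rx":0,"ry":0,"rz":4,"claw":0.5},{"dx":0,"dy":0,"dz":0.03,"rx":0,"ry":0,"rz":7,"claw":0.5},{"dx":0,"dy":0,"dz":0.03,"rx":0,"ry":0,"rz":7,"claw":0.5}]'
python3 - <<'E'
from plant import ctrl
import cv2
s=ctrl.sense();print(s["orientation"],s["force"],s["torque"],s["joint_pos"][5])
p,d=ctrl.get_image("wrist"); cv2.imwrite("pics/wrist7.png",p[:,:,::-1])
E
```

```text
time_s: 13.12
ee_pos: [542.9, -30.1, 76.9]
orientation: [0.695, 0.719, 0.002, -0.001]
force: [-3.1, -2.6, 12.4]
finger_gap: 7.8
[ 6.95424587e-01  7.18596951e-01  1.61935242e-03 -6.65893199e-04] [-3.09110053 -2.60275518 12.41949097] [-0.6966059   0.53010951 -0.02287741] -0.20318778011162247
```

View pics/wrist7.png

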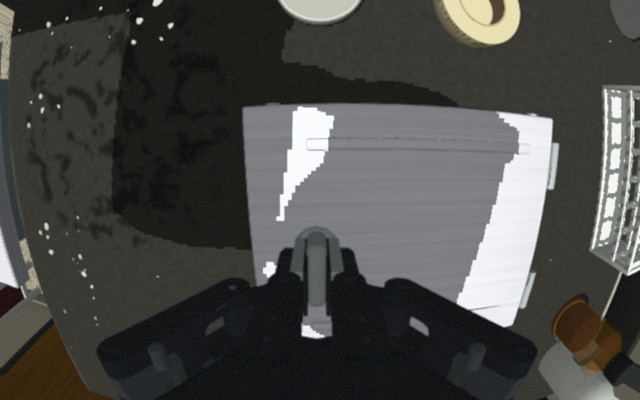

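The wing has turned 91° and lies along box y, with 12.4 N still on. Now ease up 2 mm, then open.

```bash
python3 -m handwheel '[{"dx":0,"dy":0,"dz":-0.1,"rx":0,"ry":0,"rz":0,"claw":0.5},{"dx":0,"dy":0,"dz":-0.18,"rx":0,"ry":0,"rz":0,"claw":0.5},{"dx":0,"dy":0,"dz":-0.2,"rx":0,"ry":0,"rz":0,"claw":0.5},{"dx":0,"dy":0,"dz":-0.2,"rx":0,"ry":0,"rz":0,"claw":0.5}]'
```

```text
time_s: 13.68
ee_pos: [542.9, -30.1, 79.0]
orientation: [0.695, 0.719, 0.002, -0.001]
force: [-1.2, -3.3, 7.8]
finger_gap: 7.7
```

```bash
python3 -m handwheel '[{"dx":0,"dy":0,"dz":-0.06,"rx":0,"ry":0,"rz":0,"claw":0.5},{"dx":0,"dy":0,"dz":-0.06,"rx":0,"ry":0,"rz":0,"claw":0.5}]'
```

```text
time_s: 13.92
ee_pos: [542.9, -30.2, 79.6]
orientation: [0.695, 0.719, 0.002, -0.001]
force: [-1.0, -3.9, 3.8]
finger_gap: 7.9
```

The force drops sharply with the rise, so the pin is seated in the keeper. Opening.

```bash
python3 -m handwheel '[{"dx":0,"dy":0,"dz":0,"rx":0,"ry":0,"rz":0,"claw":3},{"dx":0,"dy":0,"dz":0,"rx":0,"ry":0,"rz":0,"claw":5},{"dx":0,"dy":0,"dz":0,"rx":0,"ry":0,"rz":0,"claw":5},{"dx":0,"dy":0,"dz":-2,"rx":0,"ry":0,"rz":0,"claw":5},{"dx":0,"dy":0,"dz":-6,"rx":0,"ry":0,"rz":0,"claw":5},{"dx":0,"dy":0,"dz":-11,"rx":0,"ry":0,"rz":0,"claw":5},{"dx":0,"dy":0,"dz":-15,"rx":0,"ry":0,"rz":0,"claw":5},{"dx":0,"dy":0,"dz":-15,"rx":0,"ry":0,"rz":0,"claw":5}]'
python3 - <<'E'
from plant import ctrl
import cv2
p,d=ctrl.get_image("wrist"); cv2.imwrite("pics/wrist8.png",p[:,:,::-1])
p,d=ctrl.get_image("side"); p=p[130:290,220:400]; cv2.imwrite("pics/side8.png",cv2.resize(p[:,:,::-1],None,fx=3.6,fy=3.6))
p,d=ctrl.get_image("scene"); p=p[150:325,240:460]; cv2.imwrite("pics/scene8.png",cv2.resize(p[:,:,::-1],None,fx=3.4,fy=3.4))
E
```

```text
time_s: 14.92
ee_pos: [544.1, -30.8, 232.5]
orientation: [0.695, 0.719, 0.003, 0.002]
force: [1.0, 0.4, -0.8]
finger_gap: 50.1
```

View pics/wrist8.png

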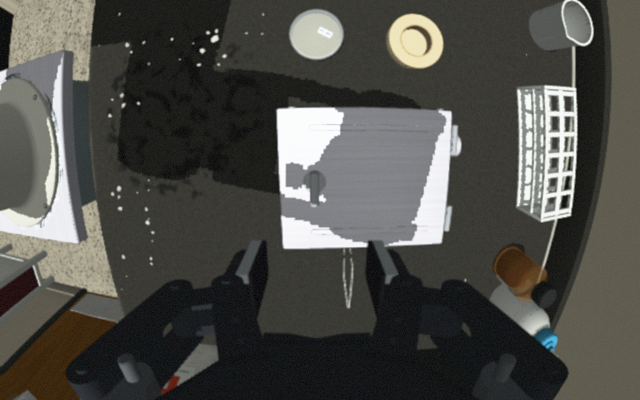

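View pics/side8.png

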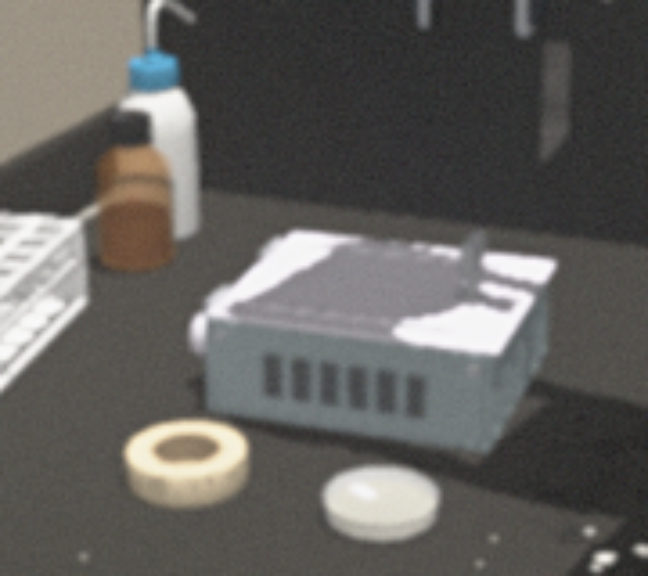

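View pics/scene8.png

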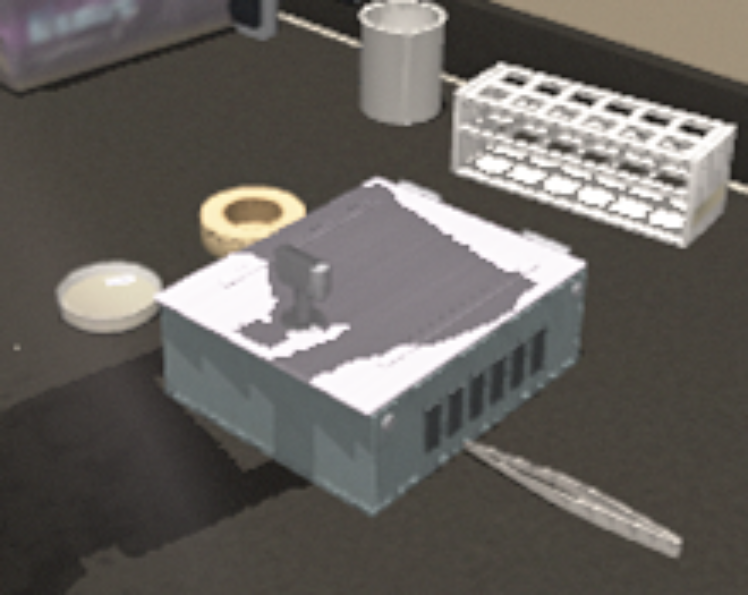

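Wing along box y and low, panel flat, and the dish, tape and forceps at the same pixels as at the start. One number check on stud depth, then hand in.

```bash
python3 - <<'E'
from h import *
from plant import ctrl
c=ctrl.get_calibration("scene");q=[600.2,-26.3,.055]
for z in (108,95): print(z,(proj(c,box2w(q,[-58,0,z]))-[239.65,149.65])*3.4,"seen ~(302,273)")
ctrl.finish_job()
E
```

```text
108 [304.39000371 248.82586332] seen ~(302,273)
95 [304.58501147 271.06434546] seen ~(302,273)
the job is handed in; nothing more can be done
```

I shut the panel and locked the stud, then handed the job in at about 15 s of robot time.

- **Panel:** I pushed it down beside the stud until it hit a hard stop. The fingertips read z = 65.8 mm there, with about 20 N on the fingers. That was on the panel, not the stud. It looks flat in the last pictures.
- **Push:** I gripped the wing and pushed it in. The spring leaf came up about 15 mm in, and at the end of each step there the push read 11.4 to 13.5 N.
- **Turn and release:** I turned the stud 91° clockwise while holding that push. As I eased up about 2 to 3 mm, the force fell from 12.4 to 3.8 N, with the last 4 N going in 0.6 mm, so the pin was caught. Then I opened the fingers.

**Last checks**
- The wing lies along box y.
- It stayed in after release: seen at about (302, 273) in the scene crop. The prediction is (305, 271) for 13 mm in, against (304, 249) if it had sprung out.
- The dish, tape and forceps look to be where they were at the start.
- The gripper was clear of everything, about 165 mm above the panel.

**Didn't fit or not certain**
- The first move was refused because some values were missing from the rows; nothing moved.
- The wrist camera's calibration differed by about 2.5 mm between reads. I allowed for that when placing the grasp.
- The fingers read about 8 mm on the 9 mm wing.

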